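# Turn the scraper arm round on its pivot pin

## Robot

A 6-joint arm with a two-finger parallel gripper is mounted at the origin on a cart in front of the work surface, level with it; the furniture and walls round the work are solid. World frame = base frame: x ahead of the robot, y to its left, z up, the work surface at z = 0. Lengths are in m, angles in degrees, forces in N, time in s.
With the tool pointing down it reaches from about 0.4 to 0.825 m from the base axis. Payload 7 kg.
Tool frame: the origin (TCP) lies on the mounting face of the last link; the fingertips stand 178 mm ahead of it and the grasp point (between the pads) lies 159 mm ahead of it; z points along the fingers, y is the direction in which the jaws open and shut (so a half turn about z gives the same grasp; the last joint's range is limited). The gripper opens to 88 mm and grips with 3 to 60 N. Pads are 19 mm wide; open, the fingers measure 130 mm over their backs; the gripper's body (78 mm by 193 mm) begins 47 mm behind the grasp point.
Start: joints at [-53.566, 20.546, 0.682, 0, -70.136, -16.507], TCP at [0.23, -0.635, 0.405] pointing down, gripper open.
Joint ranges: [-176.03, 176.03], [-82.01, 121.73], [-58.28, 71.71], [-173.87, 95.51], [-174.79, -0.11], [-173.66, 173.66]. Speed limits (degrees/s): [136.94, 136.94, 172.46, 180, 180, 180].

## Interface

Orientations are given as [roll, pitch, yaw] about the fixed x, y, z axes, in that order (R = Rz(yaw) Ry(pitch) Rx(roll)).
In Python, from plant import r gives the robot as it stands. The module is installed in compiled form; this text tells all that it offers.
- The arm moves only by the tool carry_out, never from a script. Its argument "plan" is a list of rows, each a list of 3 entries, a list of its own where there are three numbers: the shift along the tool's x, y, z in m, then the turn, a rotation vector about the tool's x, y, z in degrees, then the closure in counts, from 0 (fully open) to 255 (shut). In form: [[[x, y, z], [ax, ay, az], hand], ...]. A call has 1 to 12 rows; each row shifts and turns the commanded pose from where the row before left it, along the tool's axes as they then stand; what a row does not reach is not made up. A row lasts 1/12 s, in which the tool goes at most 41.7 mm and 7.16 degrees, less where a joint would pass 70% of its speed; a pose out of reach is approached as far as the arm can. A call is refused whole if a number of a shift passes 0.0417 or a number of a turn 7.16, either way. A call with a gripper value outside its range is refused whole. The fingers move at their own pace and stop on an object; "grip_force" is the grip in N (left out, the last holds). Time passes only in rows, so rows that do not move let the fingers close. It gives the time, the measured TCP pose, the force and the opening at its end, in the units of the state.
- r.get_state(): the state, without advancing time (a new reading comes with each control period).
- r.capture(name): name is "side" or "top"; returns the picture (480x640x3 uint8, red, green, blue); there is no depth.
- r.get_calibration(name): a dict with "K" (3x3 intrinsics, pixels), "rvec" (rotation vector, rad) and "tvec" (3), from world to camera coordinates, as OpenCV has them. Camera axes: x right, y down, z forward; pixel columns grow to the right and rows downward; lengths in m; the calibration is good to about 2 mm. A picture is of the moment at which its call begins. get_calibration takes no time and is no camera call.
- r.close_job(): hands the job in, once; it reports no verdict.
The state is a dict: "time_s": time; "joints": joint angles; "qd": joint speeds; "joint_torque": joint torques, N m; "tcp_pos": TCP position; "eef_rot": TCP orientation; "contact_force": force on the tool from outside, world axes, zero at the start; "moment": the same for the moment, N m; "gripper_width": finger opening in m.
Only numpy, scipy, OpenCV 4.12 (cv2) and the standard library are available. Lean on these libraries where they do the work, as an engineer would, in place of code of your own. Each camera call takes 0.05 s, during which the arm holds its last target. There are 200 camera calls.

## Task

Two small pivot stands each carry an arm on an upright pin. The arm with the wide scraper blade was fitted backwards: lift it off its pin, turn it end for end and lower it (do not drop it) back onto the same pin, fully seated between the side posts, so that the blade lies over the catch tray of its stand. Leave the arm with the two-pronged fork as it is, on its own stand.

Things in the scene. Friction and masses are not known exactly. Their poses are not given: they have to be found in the camera images.
- blade_arm: Metal arm, 0.25 kg, balanced at its hub. Origin: underside of the hub, on its bore axis; z up. Hub 46 (x) x 40 (y) x 26 mm high, 20 mm through bore; grip its flats at y = +-20. Bar 16 mm wide, 8 to 20 mm above the underside: on +x to the wide blade (80 mm along y, 8 thick, at x = 78, down to z = -3), on -x to a round weight (28 mm dia. at x = -68). Starts with the blade away from the tray.
- blade (a point): Middle of the wide blade of blade_arm: 78 mm from the hub's axis along the arm's +x, 13 mm above the hub's underside.
- blade_stand: Fixed. Origin: on the table under the pin's axis; z up, +x to the open catch tray (70 x 104 x 24 mm high, x = 30 to 101). Base 12 mm high. The hub rests on a shoulder (32 mm dia.) 34 mm above the table; pin 12 mm dia., last 10 mm tapered, tip at 76: raise the arm over 42 mm to clear it. 4 posts, 8 mm dia., tops at 56, x = +-42, y = +-21; the bar lies between them, 9 mm play a side.
- fork_arm: Bystander on a second, identical stand: the same hub and bar, but a narrow fork of two 24 mm prongs in place of the blade. The fork already lies over its own tray. Origin: centre of the underside of its hub.

How it is judged (in metres and radians):
On the way:
1. the blade arm is lifted clear of its pin (z of blade_arm in the frame of blade_stand above 0.074 m), for 0.1 s.
At the end, for the whole second after the job is handed in: Blade arm on its own stand's pin: hub within 10 mm of the pin axis, underside within 4 mm of the shoulder, level within 0.1 rad, blade on the tray side (60 mm or more from the pin, within 30 mm of the centre line), released, at rest. Fork arm within 20 mm of where it was (horizontal distance between blade_arm and blade_stand below 0.01 m and z of blade_arm in the frame of blade_stand between 0.03 and 0.038 m and angle between blade_arm's own z axis and vertical below 0.1 rad and x of blade in the frame of blade_stand above 0.06 m and y of blade in the frame of blade_stand between -0.03 and 0.03 m and linear speed of blade_arm below 0.02 m/s and distance of fork_arm from where it was at the start of the episode below 0.02 m); the robot touches nothing.
It fails at once if the blade arm is dropped (falls faster than 0.7 m/s out of the fingers) (linear speed of blade_arm above 0.7 m/s and contact force between the fingers and blade_arm below 0.1 N).
It fails at once if the fork arm is taken off or pushed off its place by more than 20 mm (distance of fork_arm from where it was at the start of the episode above 0.02 m).
It also fails if it takes over 40 s, if anything falls off the work surface, if the arm or the gripper's body presses on something with over 40 N, if the wrist force passes 120 N, or if a joint passes its speed limit or range.

## Working session

There is one attempt and no reset: what is moved stays moved. The work goes in short steps, Python scripts to look and compute and a tool call to move; the robot and the scene stay as the last step left them, time stands still between calls to the robot, and variables do not carry over. Pictures are saved under pics/ and viewed, about 8 in all and at most 12, crops included, and the job is handed in when it is done.

Besides the shell and the picture viewer there is one more tool, called after "Call:" as name([rows], argument=value, ...), one row to a line, values as JSON. carry_out: Moves the arm, as the interface text tells. Its arguments: {"type":"object","properties":{"plan":{"type":"array","items":{"type":"array"}},"grip_force":{"type":"number"}},"required":["plan"]}

```bash
mkdir -p pics
python3 - <<'E'
from plant import r
import cv2
print(r.get_state())
for n in("top","side"):
    cv2.imwrite(f"pics/{n}0.png",r.capture(n)[:,:,::-1]); print(n,r.get_calibration(n))
E
```

```text
{'time_s': 0.0, 'joints': array([-5.35657499e+01,  2.05900442e+01,  6.35222403e-01, -2.04980782e-02,
       -7.01352506e+01, -1.65073722e+01]), 'qd': array([ 0.01526908, -0.01281735, -0.00424248,  0.02599081,  0.03427043,
       -0.04763734]), 'joint_torque': array([ 6.70111112e-04, -5.82719100e+01,  2.93068779e+01,  6.99743852e+00,
        6.96397852e-03, -1.84136634e-04]), 'tcp_pos': array([ 0.22999607, -0.63440571,  0.40374797]), 'eef_rot': array([ 1.79908164e+02, -7.12010199e-03, -1.60080097e+02]), 'contact_force': array([-0.0668515 , -0.44205221, -0.22630252]), 'moment': array([0.02322916, 0.02258846, 0.05281414]), 'gripper_width': 0.08790350692298245}
top {'K': array([[462.25271659,   0.        , 321.58454775],
       [  0.        , 462.25271659, 232.15538788],
       [  0.        ,   0.        ,   1.        ]]), 'rvec': array([ 2.17746622, -2.20293513,  0.10715471]), 'tvec': array([0.27354153, 0.4684072 , 0.87153551])}
side {'K': array([[554.39241154,   0.        , 310.36454065],
       [  0.        , 554.39241154, 233.90456352],
       [  0.        ,   0.        ,   1.        ]]), 'rvec': array([ 0.02838932,  2.61938107, -1.69493201]), 'tvec': array([ 0.46618572, -0.07912405,  1.14329404])}
```

View pics/top0.png

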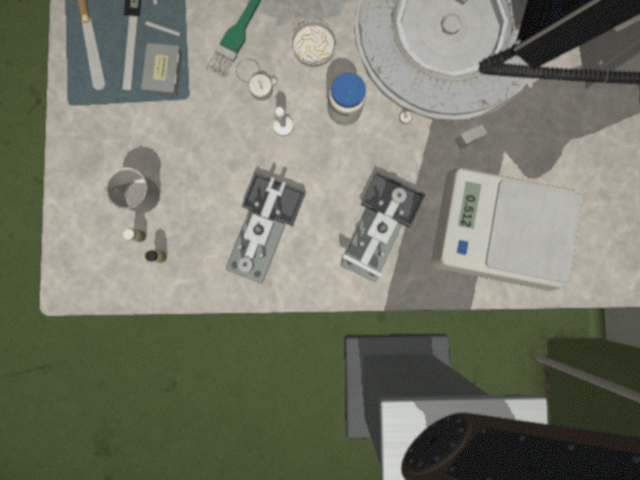

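View pics/side0.png

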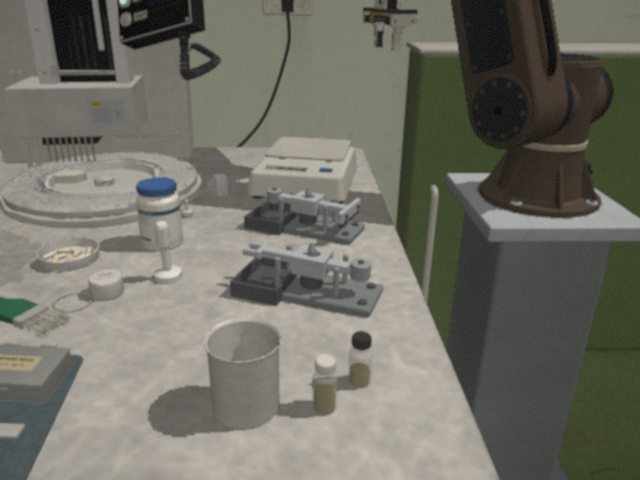

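The top view shows the blade arm at hub ≈(382,228), with its blade near (362,268) and its weight over the tray at (399,195). The fork arm is at hub ≈(260,229). The side view has the blade stand as the farther one, hub ≈(305,203). Next I'll enlarge both for exact points.

```bash
cat > h.py <<'E'
import numpy as np,cv2
from plant import r
def cam(n):
    c=r.get_calibration(n);R=cv2.Rodrigues(np.array(c["rvec"]))[0];return c["K"],R,np.array(c["tvec"]).ravel()
def ray(n,u,v,z):
    K,R,t=cam(n);o=-R.T@t;d=R.T@np.linalg.inv(K)@[u,v,1];return o+d*(z-o[2])/d[2]
def proj(n,p):
    K,R,t=cam(n);q=K@(R@np.array(p)+t);return q[:2]/q[2]
E
python3 - <<'E'
from h import *
a=cv2.imread("pics/top0.png")[160:290,330:435];b=cv2.imread("pics/side0.png")[180:250,235:375]
a=cv2.resize(a,None,fx=4,fy=4,interpolation=cv2.INTER_CUBIC);b=cv2.resize(b,None,fx=2.6,fy=2.6,interpolation=cv2.INTER_CUBIC)
o=np.zeros((520,800,3),np.uint8);o[:a.shape[0],:a.shape[1]]=a;o[:b.shape[0],425:425+b.shape[1]]=b
cv2.imwrite("pics/c0.png",o)
for p,z in(((382,228),.06),((382,228),.076),((362,268),.05),((399,195),.05),((260,229),.076)):print(p,z,ray("top",*p,z))
E
```

```text
(382, 228) 0.06 [0.47450589 0.15826416 0.06      ]
(382, 228) 0.076 [0.4731219  0.16068282 0.076     ]
(362, 268) 0.05 [0.40198845 0.19527533 0.05      ]
(399, 195) 0.05 [0.53675553 0.12358854 0.05      ]
(260, 229) 0.076 [0.47367292 0.37918802 0.076     ]
```

View pics/c0.png

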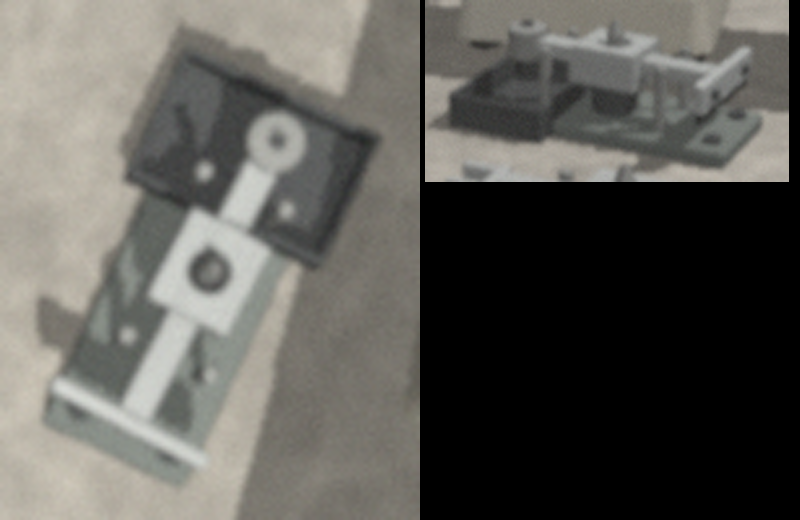

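The crop shows four post tops at (204,171), (287,210), (128,335) and (208,375). The hub corners are at (200,205), (270,245), (225,333) and (150,292), the weight at (277,140) and the blade mid at (131,422).

Run:
```python
from h import *
f=lambda u,v,z:ray("top",330+(u+.5)/4-.5,160+(v+.5)/4-.5,z)
P=np.array([f(u,v,.056) for u,v in((204,171),(287,210),(128,335),(208,375))]);print("posts mean",P.mean(0),P)
d=P[:2].mean(0)-P[2:].mean(0);print("tray yaw",np.degrees(np.arctan2(d[1],d[0])),np.linalg.norm(d))
H=np.array([f(u,v,.06) for u,v in((200,205),(270,245),(225,333),(150,292))]);print("hub",H.mean(0))
e=H[0]+H[1]-H[2]-H[3];print("hub yaw",np.degrees(np.arctan2(e[1],e[0])))
w=f(277,140,.056);b=f(131,422,.056);e=w-b;print(w,b,"arm yaw",np.degrees(np.arctan2(e[1],e[0])))
c=H.mean(0);c[2]=.06;print("proj side hub",proj("side",c))
s=r.get_state();print(s["tcp_pos"],s["eef_rot"])
```

```text
posts mean [0.47536356 0.15885378 0.056     ] [[0.52237587 0.15912747 0.056     ]
 [0.50386743 0.12114952 0.056     ]
 [0.44697701 0.19573227 0.056     ]
 [0.42823394 0.15940586 0.056     ]]
tray yaw -26.36590784542392 0.08428368902746552
hub [0.47672596 0.15739601 0.06      ]
hub yaw -29.606730238284918
[0.53650615 0.12494364 0.056     ] [0.407211   0.19512395 0.056     ] arm yaw -28.49273359350755
proj side hub [307.12903761 194.90274161]
[ 0.23001642 -0.63444005  0.40381665] [ 1.79915451e+02 -7.71832165e-03 -1.60078231e+02]
```

Call:
carry_out([
  [[-0.0307,0.0186,0],[0,0,0],0],
  [[-0.0307,0.0186,0],[0,0,0],0],
  [[-0.0307,0.0186,0],[0,0,0],0],
  [[-0.0307,0.0186,0],[0,0,0],0],
  [[-0.0307,0.0186,0],[0,0,0],0],
  [[-0.0307,0.0186,0],[0,0,0],0],
  [[-0.0307,0.0186,0],[0,0,0],0],
  [[-0.0307,0.0186,0],[0,0,0],0],
  [[-0.0307,0.0186,0],[0,0,0],0],
  [[-0.0307,0.0186,0],[0,0,0],0],
  [[-0.0307,0.0186,0],[0,0,0],0],
  [[-0.0307,0.0186,0],[0,0,0],0],
])

```text
time_s: 1.1
tcp_pos: [0.501, -0.2975, 0.4045]
eef_rot: [180.0, -0.0, -160.1]
contact_force: [1.3, -0.4, -0.4]
gripper_width: 0.0878
```

Call:
carry_out([
  [[-0.0111,0.0366,0],[0,0,0],0],
  [[-0.0111,0.0366,0],[0,0,0],0],
  [[-0.0111,0.0366,0],[0,0,0],0],
  [[-0.0111,0.0366,0],[0,0,0],0],
  [[-0.0111,0.0366,0],[0,0,0],0],
  [[-0.0111,0.0366,0],[0,0,0],0],
  [[-0.0111,0.0366,0],[0,0,0],0],
  [[-0.0111,0.0366,0],[0,0,0],0],
  [[-0.0111,0.0366,0],[0,0,0],0],
  [[-0.0111,0.0366,0],[0,0,0],0],
  [[-0.0111,0.0366,0],[0,0,0],0],
  [[-0.0111,0.0366,0],[0,0,0],0],
])

```text
time_s: 2.1
tcp_pos: [0.4751, 0.1609, 0.4047]
eef_rot: [180.0, 0.0, -160.1]
contact_force: [1.8, -0.5, -0.6]
gripper_width: 0.0875
```

Call:
carry_out([
  [[0,0,0],[0,0,6.6],0],
  [[0,0,0],[0,0,-6.6],0],
  [[0,0,0],[0,0,-6.6],0],
  [[0,0,0],[0,0,0],0],
])

```text
time_s: 2.43
tcp_pos: [0.4756, 0.1595, 0.4043]
eef_rot: [-180.0, -0.0, -153.1]
contact_force: [-0.5, -0.6, -0.6]
gripper_width: 0.0877
```

Call:
carry_out([
  [[0,0,0],[0,0,-6.6],0],
  [[0,0,0],[0,0,-6.6],0],
  [[0,0,0],[0,0,-6.6],0],
  [[0,0,0],[0,0,-6.6],0],
  [[0,0,0],[0,0,-6.6],0],
  [[0,0,0],[0,0,-6.6],0],
  [[0,0,0],[0,0,-6.6],0],
  [[0,0,0],[0,0,-6.6],0],
  [[0,0,0],[0,0,-6.6],0],
  [[0,0,0],[0,0,-6.6],0],
])

```text
time_s: 3.27
tcp_pos: [0.4758, 0.1588, 0.4045]
eef_rot: [180.0, -0.0, -87.4]
contact_force: [-0.6, 0.3, -0.2]
gripper_width: 0.0883
```

Call:
carry_out([
  [[0,0,0],[0,0,-6.6],0],
  [[0,0,0],[0,0,-6.6],0],
  [[0,0,0],[0,0,-6.6],0],
  [[0,0,0.01],[0,0,-6.6],0],
  [[0,0,0.02],[0,0,-6.6],0],
  [[0,0,0.02],[0,0,-6.6],0],
  [[0,0,0.02],[0,0,-6.6],0],
  [[0,0,0.02],[0,0,-6.6],0],
  [[0,0,0.02],[0,0,-6.6],0],
  [[0,0,0.005],[0,0,0],0],
  [[0,0,0],[0,0,0],0],
])

```text
time_s: 4.18
tcp_pos: [0.4754, 0.1586, 0.2883]
eef_rot: [179.8, 0.1, -28.4]
contact_force: [0.0, -0.1, -0.3]
gripper_width: 0.0876
```

Run:
```python
from h import *
s=r.get_state();print(s["tcp_pos"],s["eef_rot"],s["joints"],s["time_s"])
a=r.capture("side")[:,:,::-1];cv2.imwrite("pics/s1.png",a)
cv2.imwrite("pics/s1c.png",cv2.resize(a[40:250,210:400],None,fx=2.8,fy=2.8,interpolation=cv2.INTER_CUBIC))
```

```text
[0.47543584 0.15860283 0.28830556] [ 1.79816637e+02  8.13511915e-02 -2.84478739e+01] [ 4.09436393e+01  1.07047971e+01 -2.98866596e+01 -1.52366516e-02
 -4.96088076e+01  2.06185106e+01] 4.1833
```

View pics/s1c.png

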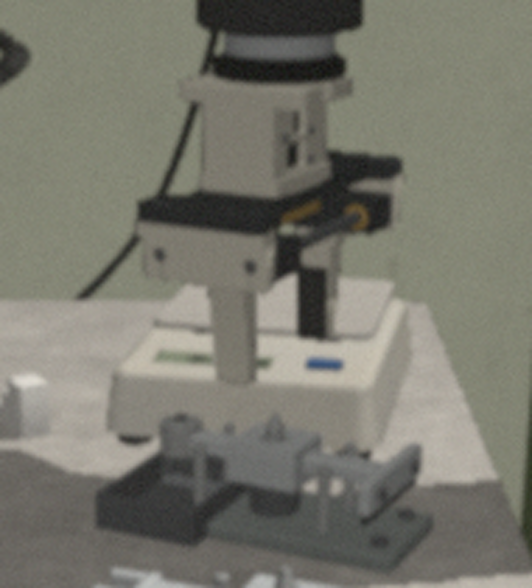

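The side view has the jaws straddling the hub line: fingertips at (235,380) and (312,335), mid ≈(273,358), directly over the pin at (275,425). I'll descend and grip.

Call:
carry_out([
  [[0,0,0.01],[0,0,0],0],
  [[0,0,0.015],[0,0,0],0],
  [[0,0,0.015],[0,0,0],0],
  [[0,0,0.01],[0,0,0],0],
  [[0,0,0.01],[0,0,0],0],
  [[0,0,0.01],[0,0,0],0],
  [[0,0,0.01],[0,0,0],0],
  [[0,0,0],[0,0,0],0],
])

```text
time_s: 4.9
tcp_pos: [0.4755, 0.1589, 0.2083]
eef_rot: [179.9, 0.1, -28.2]
contact_force: [-0.4, -0.4, -0.6]
gripper_width: 0.0876
```

Call:
carry_out([
  [[0,0,0],[0,0,0],80],
  [[0,0,0],[0,0,0],110],
  [[0,0,0],[0,0,0],130],
  [[0,0,0],[0,0,0],140],
  [[0,0,0],[0,0,0],160],
  [[0,0,0],[0,0,0],180],
  [[0,0,0],[0,0,0],180],
  [[0,0,0],[0,0,0],180],
  [[0,0,0],[0,0,0],180],
], grip_force=25)

```text
time_s: 5.65
tcp_pos: [0.4759, 0.1591, 0.2098]
eef_rot: [-180.0, -0.0, -28.1]
contact_force: [-0.8, -0.1, 1.6]
gripper_width: 0.0399
```

Call:
carry_out([
  [[0,0,-0.004],[0,0,0],180],
  [[0,0,-0.006],[0,0,0],180],
  [[0,0,-0.008],[0,0,0],180],
  [[0,0,-0.01],[0,0,0],180],
  [[0,0,-0.01],[0,0,0],180],
  [[0,0,-0.01],[0,0,0],180],
  [[0,0,-0.01],[0,0,0],180],
  [[0,0,-0.01],[0,0,0],180],
  [[0,0,-0.01],[0,0,0],180],
  [[0,0,-0.01],[0,0,0],180],
  [[0,0,-0.002],[0,0,0],180],
  [[0,0,0],[0,0,0],180],
])

```text
time_s: 6.65
tcp_pos: [0.476, 0.1593, 0.3006]
eef_rot: [-179.9, -0.0, -28.1]
contact_force: [0.0, -0.7, -2.9]
gripper_width: 0.04
```

Run:
```python
from h import *
s=r.get_state();print(s["tcp_pos"],s["eef_rot"],s["contact_force"],s["gripper_width"])
a=r.capture("side")[:,:,::-1][90:250,210:400];b=r.capture("top")[:,:,::-1][160:290,330:435]
o=np.zeros((450,800,3),np.uint8)
a=cv2.resize(a,None,fx=2.3,fy=2.3,interpolation=cv2.INTER_CUBIC);b=cv2.resize(b,None,fx=3.4,fy=3.4,interpolation=cv2.INTER_CUBIC)
o[:a.shape[0],:a.shape[1]]=a;o[:b.shape[0],442:442+b.shape[1]]=b;cv2.imwrite("pics/l1.png",o)
```

```text
[0.47601545 0.15926674 0.3006184 ] [-1.79905086e+02 -3.92159030e-02 -2.80700435e+01] [ 0.04463043 -0.70040235 -2.85148128] 0.04003213803522803
```

View pics/l1.png

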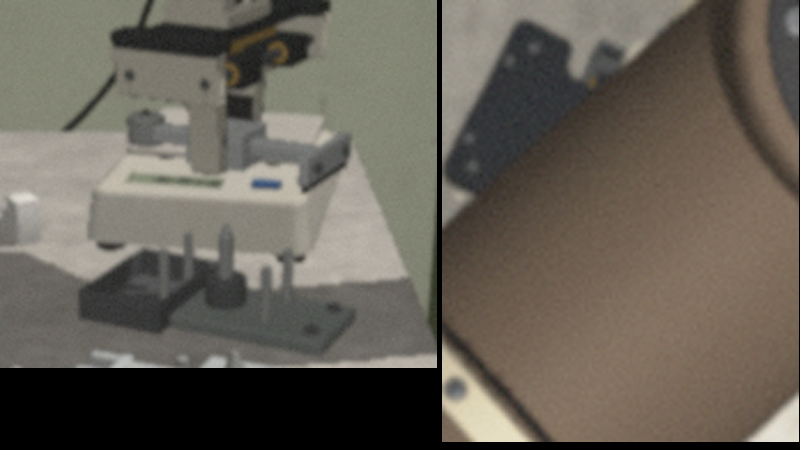

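The view shows the arm held level, well clear of the pin and posts; in the side crop the pin is at (226,240). Now the half turn.

Call:
carry_out([
  [[0,0,0],[0,0,2],180],
  [[0,0,0],[0,0,4],180],
  [[0,0,0],[0,0,5],180],
  [[0,0,0],[0,0,5],180],
  [[0,0,0],[0,0,5],180],
  [[0,0,0],[0,0,5],180],
  [[0,0,0],[0,0,5],180],
  [[0,0,0],[0,0,5],180],
  [[0,0,0],[0,0,5],180],
  [[0,0,0],[0,0,5],180],
  [[0,0,0],[0,0,5],180],
  [[0,0,0],[0,0,5],180],
])

```text
time_s: 7.75
tcp_pos: [0.4756, 0.159, 0.2988]
eef_rot: [179.9, -0.0, -84.3]
contact_force: [-0.5, 0.4, -2.2]
gripper_width: 0.0397
```

Call:
carry_out([
  [[0,0,0],[0,0,5],180],
  [[0,0,0],[0,0,5],180],
  [[0,0,0],[0,0,5],180],
  [[0,0,0],[0,0,5],180],
  [[0,0,0],[0,0,5],180],
  [[0,0,0],[0,0,5],180],
  [[0,0,0],[0,0,5],180],
  [[0,0,0],[0,0,5],180],
  [[0,0,0],[0,0,5],180],
  [[0,0,0],[0,0,5],180],
  [[0,0,0],[0,0,5],180],
  [[0,0,0],[0,0,5],180],
])

```text
time_s: 8.75
tcp_pos: [0.4756, 0.159, 0.2987]
eef_rot: [180.0, -0.1, -144.3]
contact_force: [0.5, 0.4, -2.0]
gripper_width: 0.0398
```

Call:
carry_out([
  [[0,0,0],[0,0,5],180],
  [[0,0,0],[0,0,5],180],
  [[0,0,0],[0,0,5],180],
  [[0,0,0],[0,0,5],180],
  [[0,0,0],[0,0,5],180],
  [[0,0,0],[0,0,5],180],
  [[0,0,0],[0,0,5],180],
  [[0,0,0],[0,0,5],180],
  [[0,0,0],[0,0,5],180],
  [[0,0,0],[0,0,5],180],
  [[0,0,0],[0,0,5],180],
  [[0,0,0],[0,0,4.5],180],
])

```text
time_s: 9.75
tcp_pos: [0.4756, 0.159, 0.2988]
eef_rot: [-179.9, -0.0, 156.2]
contact_force: [-0.4, -0.0, -2.7]
gripper_width: 0.0399
```

Call:
carry_out([
  [[0,0,0],[0,0,3],180],
  [[0,0,0],[0,0,0],180],
  [[0,0,0],[0,0,0],180],
  [[0,0,0],[0,0,0],180],
])

```text
time_s: 10.08
tcp_pos: [0.4758, 0.1591, 0.2992]
eef_rot: [-180.0, -0.0, 153.5]
contact_force: [-0.2, -0.1, -3.3]
gripper_width: 0.0401
```

Run:
```python
from h import *
s=r.get_state();print(s["tcp_pos"],s["eef_rot"],s["contact_force"],s["gripper_width"],s["joints"][5])
a=r.capture("side")[:,:,::-1];cv2.imwrite("pics/s2.png",a)
a=a[110:240,230:370];cv2.imwrite("pics/s2c.png",cv2.resize(a,None,fx=4.5,fy=4.5,interpolation=cv2.INTER_CUBIC))
# expected pixels with hub axis at grasp centre / pin estimate
d=np.array([np.cos(np.radians(-26.4)),np.sin(np.radians(-26.4)),0]);p=np.array(s["tcp_pos"]);
g=p.copy();g[2]=p[2]-.175
for n,q in(("hub top",g+[0,0,.026]),("blade top",g+.078*d+[0,0,.02]),("weight",g-.068*d+[0,0,.02]),("pin tip",[.4755,.159,.076])):
    print(n,(proj("side",q)-[230,110])*4.5)
```

```text
[0.47576536 0.15907859 0.29922973] [-1.79954935e+02 -2.11888784e-02  1.53530487e+02] [-0.1624229  -0.08619094 -3.34862139] 0.04010648703008083 -157.43305270674395
hub top [351.18833757 154.22798137]
blade top [166.6312688  145.63532527]
weight [521.81102542 192.64172954]
pin tip [350.6199087  344.12822209]
```

View pics/s2c.png

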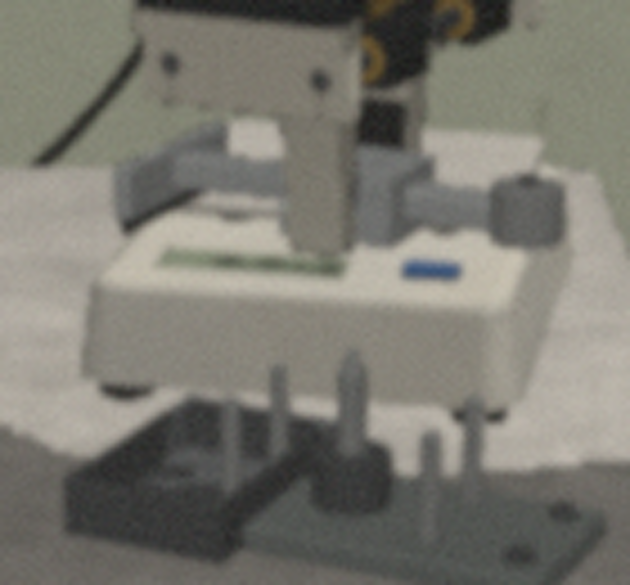

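The turned arm has its blade on the tray side at (150,190) and its weight at (527,200). The pin tip is at (352,350), under the hub. The weight sits about 2 mm further out than predicted, matching the earlier hub offset estimate, so I'll shift 2 mm toward the tray and lower.

Call:
carry_out([
  [[-0.002,0,0],[0,0,0],180],
  [[0,0,0.008],[0,0,0],180],
  [[0,0,0.012],[0,0,0],180],
  [[0,0,0.01],[0,0,0],180],
  [[0,0,0.008],[0,0,0],180],
  [[0,0,0.006],[0,0,0],180],
  [[0,0,0.005],[0,0,0],180],
  [[0,0,0.004],[0,0,0],180],
  [[0,0,0.004],[0,0,0],180],
  [[0,0,0.004],[0,0,0],180],
  [[0,0,0],[0,0,0],180],
])

```text
time_s: 11.05
tcp_pos: [0.4775, 0.1581, 0.238]
eef_rot: [-180.0, -0.0, 153.4]
contact_force: [-0.3, -0.7, -2.1]
gripper_width: 0.04
```

Run:
```python
from h import *
s=r.get_state();print(s["tcp_pos"],s["eef_rot"],s["contact_force"],s["moment"],s["gripper_width"])
a=r.capture("side")[:,:,::-1][110:240,230:370];cv2.imwrite("pics/s3c.png",cv2.resize(a,None,fx=4.5,fy=4.5,interpolation=cv2.INTER_CUBIC))
```

```text
[0.47747643 0.1581336  0.23803081] [-1.79960765e+02 -2.36733943e-02  1.53423430e+02] [-0.3367529  -0.67701229 -2.0888502 ] [-0.09206535  0.020477   -0.02537473] 0.03998606269351502
```

View pics/s3c.png

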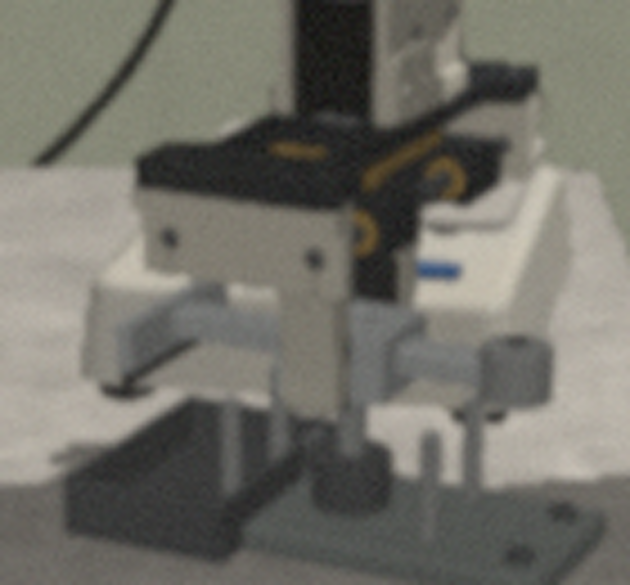

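The pin is inside the bore: at (352,420) it runs up into the hub's underside. There's no lateral force, and the bar lies over the gap between the posts. I'll lower the remaining 29 mm, slowing toward the end.

Call:
carry_out([
  [[0,0,0.004],[0,0,0],180],
  [[0,0,0.004],[0,0,0],180],
  [[0,0,0.004],[0,0,0],180],
  [[0,0,0.004],[0,0,0],180],
  [[0,0,0.004],[0,0,0],180],
  [[0,0,0.003],[0,0,0],180],
  [[0,0,0.002],[0,0,0],180],
  [[0,0,0.001],[0,0,0],180],
  [[0,0,0],[0,0,0],180],
])

```text
time_s: 11.85
tcp_pos: [0.4776, 0.1582, 0.2124]
eef_rot: [-180.0, -0.0, 153.4]
contact_force: [-0.2, 0.3, -2.1]
gripper_width: 0.0401
```

Call:
carry_out([
  [[0,0,0.001],[0,0,0],180],
  [[0,0,0.001],[0,0,0],180],
  [[0,0,0.001],[0,0,0],180],
  [[0,0,0],[0,0,0],180],
])

```text
time_s: 12.18
tcp_pos: [0.4777, 0.1583, 0.2098]
eef_rot: [180.0, 0.0, 153.4]
contact_force: [0.2, -0.1, -1.8]
gripper_width: 0.0396
```

Call:
carry_out([
  [[0,0,0.0005],[0,0,0],180],
  [[0,0,0.0005],[0,0,0],180],
  [[0,0,0],[0,0,0],180],
])

```text
time_s: 12.43
tcp_pos: [0.4777, 0.1583, 0.2097]
eef_rot: [180.0, 0.0, 153.5]
contact_force: [-5.3, -0.8, 11.5]
gripper_width: 0.0398
```

Call:
carry_out([
  [[0,0,0.0005],[0,0,0],180],
  [[0,0,0.0005],[0,0,0],180],
  [[0,0,0],[0,0,0],180],
])

```text
time_s: 12.68
tcp_pos: [0.4776, 0.1582, 0.2097]
eef_rot: [180.0, 0.0, 153.5]
contact_force: [-8.3, -1.3, 24.0]
gripper_width: 0.0397
```

Contact came at z = 0.2097, the same TCP height as when I first gripped it seated (0.2098). I'll ease off and release slowly.

Call:
carry_out([
  [[0,0,-0.0015],[0,0,0],180],
  [[0,0,0],[0,0,0],130],
  [[0,0,0],[0,0,0],110],
  [[0,0,0],[0,0,0],80],
  [[0,0,0],[0,0,0],60],
  [[0,0,0],[0,0,0],40],
  [[0,0,0],[0,0,0],40],
  [[0,0,0],[0,0,0],40],
], grip_force=10)

```text
time_s: 13.35
tcp_pos: [0.4776, 0.1582, 0.209]
eef_rot: [-180.0, -0.0, 153.4]
contact_force: [-0.4, 0.1, -0.4]
gripper_width: 0.0727
```

Call:
carry_out([
  [[0,0,-0.005],[0,0,0],40],
  [[0,0,-0.01],[0,0,0],40],
  [[0,0,-0.015],[0,0,0],40],
  [[0,0,-0.02],[0,0,0],40],
  [[0,0,-0.03],[0,0,0],40],
  [[0,0,-0.03],[0,0,0],40],
  [[0,0,-0.03],[0,0,0],40],
  [[0,0,-0.02],[0,0,0],40],
  [[0,0,-0.01],[0,0,0],40],
  [[0,0,0],[0,0,0],40],
])

```text
time_s: 14.18
tcp_pos: [0.4779, 0.1584, 0.3824]
eef_rot: [179.7, 0.1, 153.4]
contact_force: [-0.2, -0.2, -0.3]
gripper_width: 0.074
```

Call:
carry_out([
  [[-0.005,0.03,0],[0,0,0],40],
  [[-0.005,0.03,0],[0,0,0],40],
  [[-0.005,0.03,0],[0,0,0],40],
  [[-0.005,0.03,0],[0,0,0],40],
  [[-0.005,0.03,0],[0,0,0],40],
  [[-0.005,0.03,0],[0,0,0],40],
  [[-0.005,0.03,0],[0,0,0],40],
  [[0,0,0],[0,0,0],40],
])

```text
time_s: 14.85
tcp_pos: [0.6049, 0.3339, 0.3757]
eef_rot: [-179.8, -0.0, 153.5]
contact_force: [0.5, -0.5, 0.7]
gripper_width: 0.0737
```

Run:
```python
from h import *
s=r.get_state();print(s["time_s"],s["tcp_pos"],s["contact_force"],s["gripper_width"])
a=r.capture("side")[:,:,::-1][170:320,220:390];b=r.capture("top")[:,:,::-1][160:290,330:435]
o=np.zeros((520,800,3),np.uint8)
a=cv2.resize(a,None,fx=2.2,fy=2.2,interpolation=cv2.INTER_CUBIC);b=cv2.resize(b,None,fx=4,fy=4,interpolation=cv2.INTER_CUBIC)
o[:a.shape[0],420:420+a.shape[1]]=a;o[:b.shape[0],:b.shape[1]]=b;cv2.imwrite("pics/e1.png",o)
```

```text
14.85 [0.60487917 0.33385807 0.37567233] [ 0.46703287 -0.45305972  0.69940241] 0.07366970307980605
```

View pics/e1.png

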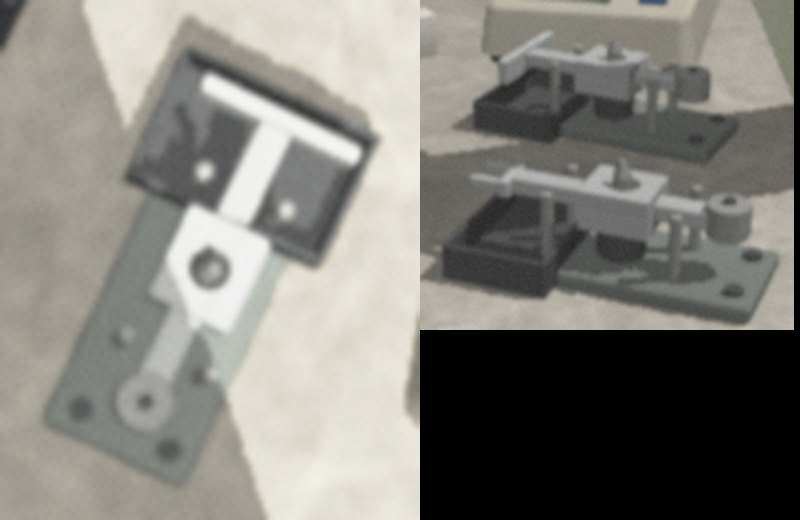

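The arm is on its pin with the blade over the tray, blade mid (281,118). The bar lies between the posts, the hub sits level on the shoulder, and the fork arm hasn't moved. I'm handing in.

```bash
python3 -c "
from h import *
f=lambda u,v,z:ray('top',330+(u+.5)/4-.5,160+(v+.5)/4-.5,z)
b=f(281,118,.054)-[.4755,.159,0];a=np.radians(-26.4);print('blade in stand',b[0]*np.cos(a)+b[1]*np.sin(a),-b[0]*np.sin(a)+b[1]*np.cos(a))
print(r.close_job())"
```

```text
blade in stand 0.08040480286064063 -0.0009066267295465905
the job is handed in; nothing more can be done
None
```

The blade arm is back on its own pin, turned end for end, with the blade over the catch tray. I handed the job in at about 15 s of the 40 s allowed; no verdict is reported.

I gripped the hub flats, lifted it about 90 mm clear of the pin, turned it about 178° and lowered it until it touched. Then I eased off, released it and moved the gripper away.

- **Seating:** it touched down at the same tool height as when first gripped (0.2097 m against 0.2098 m). In the last pictures it sits level, with the bar between the posts.
- **Blade position:** about 80 mm from the pin on the tray side and 1 mm off the centre line.
- **Hub on the pin:** the top picture puts the hub about 3 mm off where it first sat, inside the 10 mm limit.
- **Fork arm:** it looks unmoved in the last side picture; I did not measure its position.
- **Sideways force:** about 8 N showed, with 24 N vertical, when I pressed the hub down. It went away once I eased off, and I did not look into it further.

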